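Dump a batch of empty tins and flag it on the rail

ROBOT

A 6-joint arm with a two-finger parallel gripper is mounted at the origin on a cart in front of the work surface, level with it; the furniture and walls round the work are solid. World frame = base frame: x ahead of the robot, y to its left, z up, the work surface at z = 0. Lengths are in mm, angles in degrees, forces in N, time in s.
With the tool pointing down it reaches from about 375 to 900 mm from the base axis. Payload 3.1 kg.
Tool frame: the origin (TCP) lies at the very end of the fingers, on their centre line; the grasp point (between the pads) lies 19 mm behind it; z points along the fingers, y is the line along which they close (so a half turn about z gives the same grasp; the last joint's range is limited). The gripper opens to 87 mm and grips with 3 to 60 N. Pads are 19 mm wide; open, the fingers measure 117 mm over their backs; the gripper's body (75 mm by 190 mm) begins 51 mm behind the grasp point.
Start: joints at [-83.68, 30.224, 82.088, -0, 67.689, -10.227], TCP at [178.025, -599.086, 222.548] pointing down, gripper open.
Joint ranges: [-176.69, 176.69], [-43.24, 126.21], [12.49, 139.97], [-82, 262], [0, 151.66], [-163.58, 163.58]. Speed limits (degrees/s): [159.86, 159.86, 180, 180, 180, 180].

INTERFACE

Orientations are given as [roll, pitch, yaw] about the fixed x, y, z axes, in that order (R = Rz(yaw) Ry(pitch) Rx(roll)).
In Python, from plant import manip gives the robot as it stands. The module is installed in compiled form; this text tells all that it offers.
- The arm moves only by the tool drive_tool, never from a script. Its argument "steps" is a list of rows, each a list of 7 numbers: the shift along the tool's x, y, z each as a share of 200 mm, from -1 to 1, then the turn, a rotation vector about the tool's x, y, z each as a share of pi/2 rad, from -1 to 1, then the gripper's target within -1 to 1 (shut at 1, half-way at 0, fully open at -1). A call has 1 to 20 rows; each row is the pose to reach, as a shift and turn from the pose commanded when the call began, along the tool's axes at that moment; what a row does not reach only later rows make up. A row lasts 1/8 s, in which the tool goes at most 62.5 mm and 10.7 degrees, less where a joint would pass 70% of its speed; a pose out of reach is approached as far as the arm can. A call with a number of a shift or a turn outside -1 to 1 is refused whole. A call with a gripper value outside its range is refused whole. The fingers move at their own pace and stop on an object; the grip force is fixed at half the most. Time passes only in rows, so rows that repeat a pose let the fingers close. It gives the time, the measured TCP pose, the force, the opening and the grip force at its end, in the units of the state.
- manip.read_state(): the state, without advancing time (a new reading comes with each control period).
- manip.capture(name): name is "side" or "top" or "wrist"; returns (picture, depth): 400x640x3 uint8, red, green, blue; 400x640 float32, mm along the optical axis (not along the pixel's ray), 0 where there is no reading.
- manip.camera_model(name): a dict with "fx", "fy", "cx", "cy" (pixels), "dist_coeffs" ([k1, k2, p1, p2, k3] as OpenCV has them; the pictures are not rectified), "T" (4x4, takes a point from camera to world coordinates). Camera axes: x right, y down, z forward; pixel columns grow to the right and rows downward; lengths in mm; the calibration is good to about 2 mm. A picture is of the moment at which its call begins: read the wrist's pose just before it. camera_model takes no time and is no camera call; for the wrist camera it gives the pose at the moment of the call.
- manip.job_done(): hands the job in; it is judged then, once.
Trained networks look in the newest picture that a camera, given by its name, has taken for a name from the list of things; names that differ only in an ending like _2 or _b are one class to them, and where a whole thing is asked for, a point or a joint stands for the part that bears it (a point fixed in the world has none). Each returns a list of dicts, best first, with "confidence" (0 to 1); they miss things now and then, are a little off and sometimes report something else, mostly with a low value. They report only what shows in the picture. A call takes as long as a camera call.
- manip.cut_out(camera, label): "pixels" (400x640 bool, what is visible of it) and "location" ([column, row] in pixels, amid what is visible of it).
The state is a dict: "time": time; "q": joint angles; "qvel": joint speeds; "joint_torque": joint torques, N m; "eef_pos": TCP position; "orientation": TCP orientation; "force": force on the tool from outside, world axes, zero at the start; "torque": the same for the moment, N m; "opening": finger opening in mm; "finger_force": force on a finger pad.
Only numpy, scipy, OpenCV 4.12 (cv2) and the standard library are available. Lean on these libraries where they do the work, as an engineer would, in place of code of your own. Each camera call takes 0.05 s, during which the arm holds its last target. There are 200 camera calls.

TASK

Load all the white putty tins that lie on the worktop (two or three of them) into the aluminium tipping bucket, then push its red-balled lever over past the latch until the tins have slid into the blue bin, and let the bucket swing back home. Then flag the batch: take the yellow tag from its short parking rail, hook it over the long rail at the green band and, without lifting it off, slide it along until its middle line is over the red band, and leave it hanging there. Leave the vials and the screwdriver alone.

Things in the scene. Friction and masses are not known exactly. Their poses are not given: they have to be found in the camera images.
- tin_1: white round putty tin, 52 mm diameter, 22 mm high, 0.05 kg, starts upright on the worktop; may be absent (then None). Origin: centre of its underside, z up
- tin_2: white round putty tin, 52 mm diameter, 22 mm high, 0.05 kg, starts upright on the worktop; may be absent (then None). Origin: centre of its underside, z up
- tin_3: white round putty tin, 52 mm diameter, 22 mm high, 0.05 kg, starts upright on the worktop; may be absent (then None). Origin: centre of its underside, z up
- bucket_floor (a point): centre of the flat inner floor of the open aluminium bucket, 149 mm above the worktop at home; turns with the bucket. At home z up, x the dump direction. Flat floor 100 mm (x) by 130 mm (y); walls 55 mm high at the back (-x) and sides; in front (+x) a 60 mm chute lip rises at 30 degrees. Two tins fit side by side along y, more on top of them
- bucket (a joint): tip angle of the bucket, rad: 0 home, 1.65 fully tipped. Pivot axis along the bucket's y at the front edge of the flat floor: 50 mm ahead (+x) of bucket_floor and 4 mm below it. A snap latch holds it up to about 0.3 rad (6 to 10 N at the ball to get past), then 3 to 5 N move it on; tins slide out by 1.4 rad. A return spring swings it home by itself when let go
- lever_ball (a point): centre of the red ball, 32 mm diameter, on the 10 mm thick lever that stands up behind the middle of the bucket's back wall. It moves with the bucket on a 163 mm radius about the pivot axis: at home 125 mm behind (-x) and 105 mm above the pivot, 250 mm above the worktop. Push it forward (+x of the bucket) from behind and follow its arc up, over and down
- bin_floor (a point): centre of the inner floor of the fixed blue bin in front of the bucket, inside 157 mm (x, the dump direction) by 154 mm, walls 56 mm high, the far wall 120 mm; z up. Bin, bucket and stand are one fixed piece
- tag: yellow saddle-hook tag: crown 34 x 30 x 8 mm with a black line across its middle, short front leg (-x, 30 mm), back leg (+x) with a plate 60 mm wide down to 95 mm, 18 mm gap between the legs; on the crown a black upright grip tab 14 mm (x) by 24 mm (y), top 45 mm above the origin. Origin: middle of the crown's underside, which rests on the rail; y along the rail, z up. 0.1 kg
- park: short parking rail, 100 mm long along its y, 12 mm thick, axis 150 mm above the worktop. Origin on the worktop under its middle
- rail: long rail, bar 12 mm thick along its y, axis 150 mm above the worktop (hung tag's origin at 156 mm), posts and 22 mm end stops at y = -100 and +100 mm. Fixed. Origin on the worktop under its middle, z up
- green_band (a point): middle of the 14 mm wide green band near the -y end of the long rail, on the bar's axis; axes as the rail's
- mark: red band, 12 mm wide, on the long rail; origin on the bar's axis at the band's middle, y along the rail
- orange_vial: small vial with orange cap, 27 mm diameter, 54 mm high, standing; bystander
- white_vial: small vial with white cap, 27 mm diameter, 54 mm high, standing; bystander
- driver_yellow: screwdriver with yellow handle, 163 mm long, lying; bystander

How it is judged (in metres and radians):
On the way, in this order (a step that is already met when the one before it is completed fails the run):
1. all the tins there are lie in the bucket, the bucket home (x of tin_1 in the frame of bucket_floor between -0.06 and 0.085 m and y of tin_1 in the frame of bucket_floor between -0.07 and 0.07 m and z of tin_1 in the frame of bucket_floor between -0.01 and 0.06 m and x of tin_2 in the frame of bucket_floor between -0.06 and 0.085 m and y of tin_2 in the frame of bucket_floor between -0.07 and 0.07 m and z of tin_2 in the frame of bucket_floor between -0.01 and 0.06 m and x of tin_3 in the frame of bucket_floor between -0.06 and 0.085 m and y of tin_3 in the frame of bucket_floor between -0.07 and 0.07 m and z of tin_3 in the frame of bucket_floor between -0.01 and 0.06 m and value of joint bucket below 0.08 rad), for 0.2 s.
2. the bucket is tipped beyond 0.9 rad (value of joint bucket above 0.9 rad), for 0.1 s.
3. all the tins lie in the bin and the bucket is back home (under 0.08 rad) (x of tin_1 in the frame of bin_floor between -0.085 and 0.085 m and y of tin_1 in the frame of bin_floor between -0.083 and 0.083 m and z of tin_1 in the frame of bin_floor between -0.01 and 0.055 m and x of tin_2 in the frame of bin_floor between -0.085 and 0.085 m and y of tin_2 in the frame of bin_floor between -0.083 and 0.083 m and z of tin_2 in the frame of bin_floor between -0.01 and 0.055 m and x of tin_3 in the frame of bin_floor between -0.085 and 0.085 m and y of tin_3 in the frame of bin_floor between -0.083 and 0.083 m and z of tin_3 in the frame of bin_floor between -0.01 and 0.055 m and value of joint bucket below 0.08 rad), for 0.2 s.
4. the tag sits over the long rail at the green band (within 20 mm) (x of tag in the frame of rail between -0.009 and 0.009 m and z of tag in the frame of rail between 0.148 and 0.163 m and angle between tag's own z axis and vertical below 0.35 rad and y of tag in the frame of rail between -0.087 and -0.045 m), for 0.2 s.
5. the tag, still down on the rail, passes along between the bands (x of tag in the frame of rail between -0.009 and 0.009 m and z of tag in the frame of rail between 0.148 and 0.163 m and angle between tag's own z axis and vertical below 0.35 rad and y of tag in the frame of rail between -0.037 and -0.012 m), for 0.04 s.
6. the tag, still on the rail, is at the red band within 10 mm (x of tag in the frame of rail between -0.009 and 0.009 m and z of tag in the frame of rail between 0.148 and 0.163 m and angle between tag's own z axis and vertical below 0.35 rad and y of tag in the frame of mark between -0.01 and 0.01 m), for 0.2 s.
At the end, for the whole second after the job is handed in: all the tins at rest in the blue bin; the bucket home (under 0.08 rad); the tag hanging freely at rest on the long rail, tilted less than 0.35 rad, its middle within 10 mm of the red band's middle (all of step 3 and all of step 6 and linear speed of each of tag, tin_1, tin_2, tin_3 below 0.03 m/s); the robot touches nothing.
It fails at once if a vial or the screwdriver is moved more than 30 mm (distance of any of orange_vial, white_vial, driver_yellow from where it was at the start of the episode above 0.03 m).
Of tin_1, tin_2, tin_3 only 2 to 3 are there at a start; the rules pass over those that are not, and their reading is None.
At some moment in a run one of tin_1, tin_2, tin_3 may be knocked a few centimetres aside while the robot is not near it.
It also fails if it takes over 200 s, if anything falls off the work surface, if the arm or the gripper's body presses on something with over 40 N, if the wrist force passes 120 N, or if a joint passes its speed limit or range.

## Working session

There is one attempt and no reset: what is moved stays moved. The work goes in short steps, Python scripts to look and compute and a tool call to move; the robot and the scene stay as the last step left them, time stands still between calls to the robot, and variables do not carry over. Pictures are saved under pics/ and viewed, at most 14 in all, crops included, and the job is handed in when it is done.

Besides the shell and the picture viewer there is one more tool, called as name(argument=value, ...), one argument or row to a line, values as JSON. drive_tool: Moves the arm, as the interface text tells. Its arguments: {"type":"object","properties":{"steps":{"type":"array","items":{"type":"array","items":{"type":"number"}}}},"required":["steps"]}

```bash
mkdir -p pics; ls; cat > h.py <<'E'
import numpy as np, cv2
from plant import manip
from scipy.spatial.transform import Rotation as R
def cloud(cam,depth,mask,M=None):
    M=M or manip.camera_model(cam)
    v,u=np.nonzero(mask&(depth>0)); z=depth[v,u]
    K=np.array([[M['fx'],0,M['cx']],[0,M['fy'],M['cy']],[0,0,1]])
    p=cv2.undistortPoints(np.stack([u,v],1).astype(float)[:,None],K,np.array(M['dist_coeffs']))[:,0] if len(u) else np.zeros((0,2))
    P=np.c_[p*z[:,None],z]; T=np.array(M['T'])
    return P@T[:3,:3].T+T[:3,3]
def proj(cam,P,M=None):
    M=M or manip.camera_model(cam); T=np.linalg.inv(np.array(M['T']))
    K=np.array([[M['fx'],0,M['cx']],[0,M['fy'],M['cy']],[0,0,1]])
    return cv2.projectPoints((np.atleast_2d(P)@T[:3,:3].T+T[:3,3])[:,None],np.zeros(3),np.zeros(3),K,np.array(M['dist_coeffs']))[0][:,0]
def pose():
    s=manip.read_state(); return np.array(s['eef_pos']),R.from_euler('xyz',s['orientation'],degrees=True)
E
python3 - <<'E'
from h import *
s=manip.read_state(); print(s)
for c in ['side','top']:
    im,d=manip.capture(c); cv2.imwrite(f'pics/{c}0.png',im[:,:,::-1]); np.save(f'{c}0.npy',d)
    M=manip.camera_model(c); print(c,np.round(np.array(M['T']),3).tolist())
    for l in ['tin_1','bucket_floor','lever_ball','tag','park','rail','green_band','mark','orange_vial','white_vial','driver_yellow','bin_floor']:
        try:
            for r in manip.cut_out(c,l):
                if r['confidence']<.3: continue
                P=cloud(c,d,r['pixels'],M)
                print(c,l,round(r['confidence'],2),np.round(r['location']),r['pixels'].sum(), np.round(np.median(P,0)) if len(P) else '',np.round(np.percentile(P,[2,98],axis=0)).tolist() if len(P) else '')
        except Exception as e: print(c,l,e)
E
```

```text
pics
{'time': 0.0, 'q': array([-8.36802709e+01,  3.02779883e+01,  8.21559000e+01,  8.28429940e-04,
        6.76870766e+01, -1.02289768e+01]), 'qvel': array([-0.05143188,  0.04637078,  0.07612788, -0.07139476,  0.01009527,
        0.02334902]), 'joint_torque': array([-1.75181689e-03, -4.40049505e+01, -1.76592225e+01,  6.31477009e-02,
        5.82403515e-02, -1.53520259e-04]), 'eef_pos': array([ 177.953533  , -598.38389797,  221.58479493]), 'orientation': array([-1.79881094e+02, -2.22348032e-02,  1.65483675e+01]), 'force': array([-0.90316199,  0.9003322 ,  0.71963225]), 'torque': array([ 0.01582724, -0.00336504,  0.04029201]), 'finger_force': 0.0, 'opening': 87.39925043475782}
side [[0.69, 0.619, -0.374, 930.176], [0.723, -0.6, 0.342, -441.8], [-0.012, -0.507, -0.862, 1016.084], [0.0, 0.0, 0.0, 1.0]]
side tin_1 0.79 [351. 242.] 305 [654. -58.  22.] [[628.0, -77.0, -0.0], [677.0, -33.0, 26.0]]
side tin_1 0.73 [326. 216.] 240 [556. -65.  22.] [[533.0, -86.0, 9.0], [579.0, -41.0, 27.0]]
side bucket_floor 0.66 [329. 136.] 2954 [444.  81. 166.] [[372.0, -23.0, 139.0], [516.0, 157.0, 259.0]]
[... 1932 characters left out ...]
park 0.89 [384. 175.] 433 [ 595. -321.   10.] [[568.0, -398.0, -1.0], [623.0, -268.0, 162.0]]
top rail 0.88 [360. 237.] 642 [ 378. -241.   10.] [[347.0, -345.0, -4.0], [406.0, -110.0, 162.0]]
top green_band 0.9 [358. 237.] 538 [ 378. -226.   13.] [[347.0, -336.0, -2.0], [402.0, -113.0, 163.0]]
top orange_vial 0.42 [355. 156.] 33 [ 653. -217.   54.] [[641.0, -227.0, 34.0], [662.0, -208.0, 62.0]]
top white_vial 0.46 [337. 153.] 48 [ 661. -161.   53.] [[652.0, -172.0, -1.0], [673.0, -150.0, 63.0]]
top driver_yellow 0.48 [405. 158.] 57 [ 658. -400.   13.] [[630.0, -410.0, 6.0], [689.0, -391.0, 20.0]]
top bin_floor 0.96 [249. 215.] 4773 [434. 134. 143.] [[343.0, -1.0, 5.0], [522.0, 289.0, 208.0]]
```

```bash
python3 - <<'E'
from h import *
for c,(a,b,e,f) in {'side':(60,360,150,520),'top':(120,290,200,460)}.items():
    im=cv2.imread(f'pics/{c}0.png')[a:b,e:f]; k=2 if c=='side' else 3
    cv2.imwrite(f'pics/{c}0z.png',cv2.resize(im,None,fx=k,fy=k,interpolation=cv2.INTER_CUBIC))
E
```

```text
(no output)
```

View pics/side0z.png

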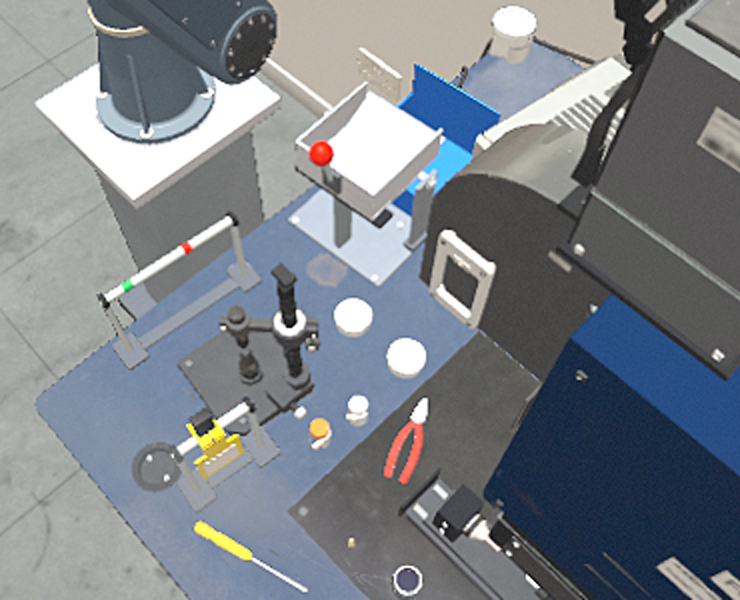

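View pics/top0z.png

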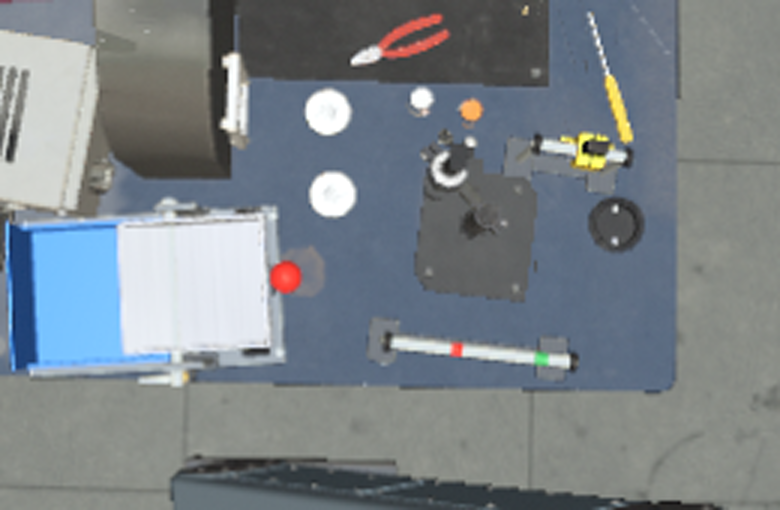

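Two tins are visible, at about (327,110) and (333,193) in the top crop. The bucket dumps along roughly +y, and the tag hangs on the park rail. Next I'll measure it all.

```bash
python3 - <<'E'
from h import *
def st(n,P): print(n,len(P),'med',np.round(np.median(P,0),1),'lo',np.round(np.percentile(P,3,0)),'hi',np.round(np.percentile(P,97,0)))
allP=[]
for c in ['side','top']:
    im=cv2.imread(f'pics/{c}0.png'); d=np.load(f'{c}0.npy'); M=manip.camera_model(c)
    hsv=cv2.cvtColor(im,cv2.COLOR_BGR2HSV); H,S,V=[hsv[:,:,i].astype(int) for i in range(3)]
    P=np.full(im.shape,np.nan); m=d>0; P[m]=cloud(c,d,m,M)
    X,Y,Z=P[...,0],P[...,1],P[...,2]
    red=((H<8)|(H>172))&(S>150)&(V>120)
    box=lambda a,b,e,f,g,h:(X>a)&(X<b)&(Y>e)&(Y<f)&(Z>g)&(Z<h)
    st(c+' ball',P[red&box(380,500,-80,40,200,300)])
    st(c+' redband',P[red&box(330,430,-350,-80,130,180)])
    st(c+' green',P[(H>40)&(H<85)&(S>120)&box(330,430,-380,-80,120,190)])
    bar=P[box(330,430,-345,-95,151,163)&(V>150)]; st(c+' bar',bar)
    q=np.polyfit(bar[:,1],bar[:,0],1); print(' bar x=',q, 'yaw',np.degrees(np.arctan(-q[0])))
    st(c+' yellow',P[(H>20)&(H<35)&(S>120)&box(540,660,-420,-240,20,230)])
    st(c+' ycrown',P[(H>20)&(H<35)&(S>120)&box(540,660,-420,-240,155,175)])
    st(c+' tab',P[(V<80)&box(540,660,-420,-240,185,230)])
    pb=P[box(540,660,-420,-240,151,163)&(V>150)&(S<60)]; st(c+' parkbar',pb)
    q=np.polyfit(pb[:,1],pb[:,0],1); print(' park x=',q,np.degrees(np.arctan(-q[0])))
    for i,(x,y) in enumerate([(654,-56),(555,-61)]):
        t=P[box(x-40,x+40,y-40,y+40,14,32)&(S<60)&(V>150)]
        (cc),r=cv2.minEnclosingCircle(t[:,:2].astype(np.float32)); st(c+f' tin{i}',t); print(' circ',cc,r)
    fl=P[box(370,520,-30,150,145,153)]; st(c+' bfloor',fl)
    print(cv2.minAreaRect(fl[:,:2].astype(np.float32)))
    fl=P[box(370,520,100,320,-5,20)&(H>95)&(H<125)&(S>120)]; st(c+' bin',fl)
    if c=='top':print(cv2.minAreaRect(fl[:,:2].astype(np.float32)))
    allP.append(P[m])
A=np.vstack(allP)
k=40
print('max height grid rows x from 340, cols y from -440, 40mm')
for x in range(340,780,k):
    print(x,' '.join('%4d'%(A[s,2].max() if (s:=(A[:,0]>=x)&(A[:,0]<x+k)&(A[:,1]>=y)&(A[:,1]<y+k)).any() else -1) for y in range(-440,360,k)))
E
```

```text
side ball 106 med [457.  -22.7 260.1] lo [444. -32. 246.] hi [465.  -9. 266.]
side redband 15 med [ 383.4 -198.3  156.2] lo [ 379. -202.  147.] hi [ 388. -195.  160.]
side green 21 med [ 377.8 -289.4  155.3] lo [ 370. -295.  152.] hi [ 380. -284.  159.]
side bar 308 med [ 380.3 -231.   155.2] lo [ 370. -315.  152.] hi [ 390. -134.  159.]
 bar x= [8.63292957e-02 3.99971245e+02] yaw -4.934071093509697
side yellow 242 med [ 612.5 -342.5  147.3] lo [ 588. -368.   79.] hi [ 617. -314.  170.]
side ycrown 99 med [ 609.1 -343.1  164.1] lo [ 586. -353.  156.] hi [ 616. -327.  170.]
side tab 30 med [ 604.3 -340.8  194.3] lo [ 601. -350.  186.] hi [ 606. -330.  200.]
side parkbar 132 med [ 600.7 -317.1  155. ] lo [ 591. -376.  152.] hi [ 609. -286.  160.]
 park x= [1.25525862e-01 6.41821639e+02] -7.154680563216308
side tin0 264 med [652.9 -54.2  22.9] lo [630. -77.  18.] hi [675. -30.  26.]
 circ (651.162841796875, -53.037742614746094) 26.524005889892578
side tin1 247 med [555.3 -62.6  22.7] lo [533. -84.  18.] hi [578. -39.  26.]
 circ (554.816650390625, -60.813751220703125) 26.864591598510742
[... 2210 characters left out ...]
3  206   26   11   22   31   10  209  210  210  208  177  156  162  157  156
540   11   14  165   25   26  186  302  167   32   33   26   11  234  238  241  237  158  160  160  159
580   11  167  206  164  162  181  297  185    7   19    9  168  304  300  301  305  159  160  162  160
620   21   20    9   14   17   63   58   63    9  932   31  161  333  335  335  330  158  157  160  162
660   18   21   12   12   12   59   61   62 1006  996  996  993  920  787  348  347  157  158  159  162
700   12   18    9   15   15   15   26   25 1026 1023 1015 1016  837  785  365  357  153  156  157  158
740    8   21    9   27   16   15   27   24   21   13  687  694  705  714  625  367   11    8   64   71
```

```bash
cat >> h.py <<'E'
def go(p,yaw=None,rpy=None,start=None):
    p0,r0=pose()
    if start is not None: p0,r0=start
    r1=r0 if yaw is None and rpy is None else R.from_euler('xyz',rpy if rpy is not None else [180,0,yaw],degrees=True)
    d=r0.inv().apply(np.array(p)-p0); w=(r0.inv()*r1).as_rotvec()
    n=int(np.ceil(max(np.linalg.norm(d)/62.5,np.degrees(np.linalg.norm(w))/10.7)))
    print('shift',np.round(d/200,3),'turn',np.round(w/(np.pi/2),3),'rows>=',n)
E
python3 - <<'E'
from h import *
p,r=pose(); T=np.array(manip.camera_model('wrist')['T'])
print('cam in tool',np.round(r.inv().apply(T[:3,3]-p),1)); print(np.round(r.as_matrix().T@T[:3,:3],2))
P=[]
for c in ['side','top']:
    d=np.load(f'{c}0.npy'); P.append(cloud(c,d,d>0))
A=np.vstack(P); s=(A[:,2]>390)&(A[:,0]<800)&(A[:,0]>300)&(A[:,1]>-400)
print(s.sum(),np.percentile(A[s],[0,2,10,50,98],axis=0).round())
s=(A[:,0]>600)&(A[:,0]<760)&(A[:,1]>-15)&(A[:,1]<60)&(A[:,2]>20)&(A[:,2]<390)
print(np.percentile(A[s],[0,1,5,50,99],axis=0).round())
go([520,-200,360],90)
E
```

```text
cam in tool [  71.     0.5 -162.4]
[[ 0.   -0.97 -0.26]
 [ 1.   -0.    0.  ]
 [-0.   -0.26  0.97]]
20556 [[ 300. -303.  390.]
 [ 319.  -77.  399.]
 [ 403.  -34.  436.]
 [ 683.  651.  605.]
 [ 786.  656. 1009.]]
[[600.  38.  20.]
 [604.  40.  26.]
 [609.  41.  36.]
 [663.  52. 175.]
 [757.  60. 361.]]
shift [ 2.207 -1.426 -0.687] turn [ 0.     0.    -0.816] rows>= 9
```

```bash
python3 - <<'E'
from h import *
P=[]
for c in ['side','top']:
    d=np.load(f'{c}0.npy'); P.append(cloud(c,d,d>0))
A=np.vstack(P)
for lo,hi in [(60,140),(140,400)]:
  for x in range(460,700,20):
    s=(A[:,0]>=x)&(A[:,0]<x+20)&(A[:,2]>lo)&(A[:,2]<hi)
    f=A[s&(A[:,1]<-90)&(A[:,1]>-300)][:,1]; m=A[s&(A[:,1]>-30)&(A[:,1]<150)][:,1]
    print(lo,x,'fixture ymax',np.round(np.sort(f)[-3:]),'machine ymin',np.round(np.sort(m)[:3]))
E
```

```text
60 460 fixture ymax [] machine ymin [8. 9. 9.]
60 480 fixture ymax [] machine ymin [10. 10. 11.]
60 500 fixture ymax [-221. -220. -219.] machine ymin [11. 12. 13.]
60 520 fixture ymax [-219. -219. -218.] machine ymin [13. 15. 15.]
60 540 fixture ymax [] machine ymin []
60 560 fixture ymax [-179. -178. -178.] machine ymin [59. 59. 59.]
60 580 fixture ymax [-185. -184. -184.] machine ymin [59. 59. 59.]
60 600 fixture ymax [-277. -277. -276.] machine ymin [40. 40. 41.]
60 620 fixture ymax [] machine ymin [59. 59. 59.]
60 640 fixture ymax [-219. -216. -157.] machine ymin [58. 59. 59.]
60 660 fixture ymax [-160. -157. -157.] machine ymin [41. 43. 43.]
60 680 fixture ymax [] machine ymin [40. 41. 41.]
140 460 fixture ymax [] machine ymin [-30. -28. -28.]
140 480 fixture ymax [] machine ymin [5. 6. 6.]
140 500 fixture ymax [-214. -213. -213.] machine ymin [7. 7. 8.]
140 520 fixture ymax [-206. -204. -204.] machine ymin [14. 17. 19.]
140 540 fixture ymax [-168. -165. -165.] machine ymin []
140 560 fixture ymax [-163. -163. -159.] machine ymin [58. 59. 59.]
140 580 fixture ymax [-155. -155. -155.] machine ymin [58. 58. 59.]
140 600 fixture ymax [-168. -168. -167.] machine ymin [39. 40. 40.]
140 620 fixture ymax [] machine ymin [39. 40. 40.]
140 640 fixture ymax [] machine ymin [39. 39. 39.]
140 660 fixture ymax [] machine ymin [40. 41. 41.]
140 680 fixture ymax [] machine ymin [40. 40. 41.]
```

drive_tool(
  steps=[
    [0,0,-0.7,0,0,0,-1],
    [0.5,-0.3,-0.7,0,0,0,-1],
    [0.9,-0.6,-0.7,0,0,0,-1],
    [0.9,-0.6,-0.7,0,0,0,-1],
    [0.9,-0.6,-0.7,0,0,0,-1],
    [0.9,-0.6,-0.7,0,0,0,-1],
  ],
)

```text
time: 2.05
eef_pos: [318.3, -430.6, 364.1]
orientation: [179.9, -0.1, 16.8]
force: [0.2, 0.1, 1.2]
opening: 86.8
finger_force: 0.0
```

```bash
python3 - <<'E'
from h import *
P=[]
for c in ['side','top']:
    d=np.load(f'{c}0.npy'); P.append(cloud(c,d,d>0))
A=np.vstack(P)
s=(A[:,2]>215)&(A[:,0]>525)&(A[:,0]<640)&(A[:,1]>0)&(A[:,1]<180)
for z in range(215,320,15):
    t=s&(A[:,2]>=z)&(A[:,2]<z+15); print(z,np.round(np.sort(A[t][:,0])[:4]),np.round(np.sort(A[t][:,1])[:2]))
go([554,-60,220],-20)
E
```

```text
215 [573. 574. 574. 574.] [59. 59.]
230 [576. 577. 577. 577.] [58. 59.]
245 [581. 582. 582. 583.] [58. 58.]
260 [589. 589. 589. 589.] [57. 58.]
275 [596. 596. 598. 598.] [58. 58.]
290 [607. 609. 609. 609.] [59. 59.]
305 [617. 621. 622. 623.] [59. 60.]
shift [ 1.663 -1.435  0.719] turn [ 0.001 -0.001  0.409] rows>= 8
```

drive_tool(
  steps=[
    [0.85,-0.72,0,0,0,0.4,-1],
    [0.85,-0.72,0,0,0,0.4,-1],
    [0.85,-0.72,0,0,0,0.4,-1],
    [0.85,-0.72,0,0,0,0.4,-1],
    [0.85,-0.72,0,0,0,0.4,-1],
    [0.85,-0.72,0,0,0,0.4,-1],
  ],
)

```text
time: 2.8
eef_pos: [438.0, -247.4, 362.3]
orientation: [179.9, 0.0, -19.4]
force: [-0.1, -0.6, -0.5]
opening: 86.9
finger_force: 0.0
```

```bash
python3 - <<'E'
from h import *
go([554,-60,220],-20)
E
```

```text
shift [ 0.235 -1.077  0.71 ] turn [0.001 0.    0.006] rows>= 5
```

drive_tool(
  steps=[
    [0.22,-1,0,0,0,0.005,-1],
    [0.22,-1,0,0,0,0.005,-1],
    [0.22,-1,0,0,0,0.005,-1],
    [0.22,-1,0.2,0,0,0.005,-1],
    [0.22,-1,0.2,0,0,0.005,-1],
    [0.22,-1,0.2,0,0,0.005,-1],
  ],
)

```text
time: 3.55
eef_pos: [546.5, -74.6, 323.2]
orientation: [180.0, -0.0, -20.0]
force: [-0.3, 0.2, 0.7]
opening: 86.7
finger_force: 0.0
```

```bash
cat >> h.py <<'E'
def tins(c='wrist',zr=(12,34),box=(500,720,-150,0)):
    M=manip.camera_model(c); im,d=manip.capture(c)
    hsv=cv2.cvtColor(im,cv2.COLOR_RGB2HSV); P=np.full(im.shape,np.nan); m=d>0; P[m]=cloud(c,d,m,M)
    w=m&(hsv[...,1]<60)&(hsv[...,2]>150)&(P[...,2]>zr[0])&(P[...,2]<zr[1])&(P[...,0]>box[0])&(P[...,0]<box[1])&(P[...,1]>box[2])&(P[...,1]<box[3])
    n,l,s,_=cv2.connectedComponentsWithStats(w.astype(np.uint8))
    for i in range(1,n):
        if s[i,4]>100:
            q=P[l==i]; top=q[q[:,2]>np.median(q[:,2])-4]; cc,r=cv2.minEnclosingCircle(top[:,:2].astype(np.float32))
            print(c,'tin',np.round(cc,1),'r',round(r,1),'z',np.median(q[:,2]).round(1),s[i,4])
    return im,d,P
E
python3 - <<'E'
from h import *
im,d,P=tins(); cv2.imwrite('pics/w1.png',im[...,::-1])
print([ (round(r['confidence'],2),r['location']) for r in manip.cut_out('wrist','tin_1')])
tins('top')
tins('side')
go([554,-60,60],-20)
E
```

```text
wrist tin [716.5 -95.4] r 16.8 z 16.7 147
wrist tin [651.3 -53.2] r 26.3 z 22.4 1115
wrist tin [554.2 -60.5] r 26.2 z 22.5 1013
[(0.78, [274.4, 101.2]), (0.77, [307.0, 164.7]), (0.3, [485.6, 67.3])]
side tin [554.1 -60.3] r 26.8 z 22.7 250
side tin [651.5 -52.7] r 27.0 z 22.6 270
shift [ 0.007 -0.078  1.32 ] turn [ 0.    -0.002 -0.   ] rows>= 5
```

View pics/w1.png

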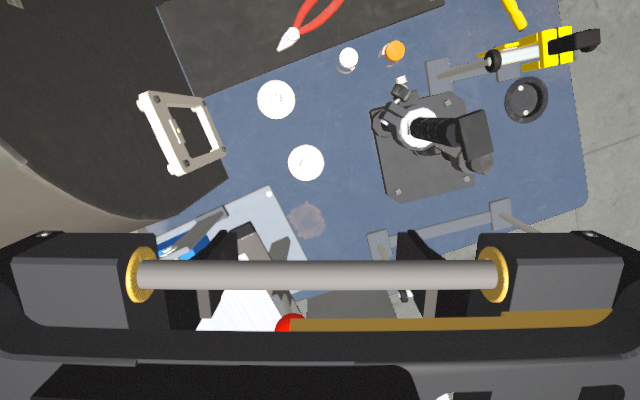

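Two tins, at (277,100) and (306,163), match the world positions (651,-53) and (554,-60).

drive_tool(
  steps=[
    [0.005,-0.08,0.5,0,0,0,-1],
    [0.005,-0.08,1,0,0,0,-1],
    [0.005,-0.08,1,0,0,0,-1],
    [0.005,-0.08,1,0,0,0,-1],
    [0.005,-0.08,1,0,0,0,-1],
  ],
)

```text
time: 4.38
eef_pos: [553.6, -58.4, 123.2]
orientation: [180.0, -0.0, -19.9]
force: [-0.3, -0.1, 0.6]
opening: 87.0
finger_force: 0.0
```

```bash
python3 - <<'E'
from h import *
go([554,-60.5,4],-20)
E
```

```text
shift [0.005 0.009 0.596] turn [ 0.    -0.001  0.001] rows>= 2
```

drive_tool(
  steps=[
    [0.005,0.01,0.25,0,0,0,-1],
    [0.005,0.01,0.5,0,0,0,-1],
    [0.005,0.01,0.55,0,0,0,-1],
    [0.005,0.01,0.595,0,0,0,-1],
    [0.005,0.01,0.595,0,0,0,1],
    [0.005,0.01,0.595,0,0,0,1],
    [0.005,0.01,0.595,0,0,0,1],
    [0.005,0.01,0.595,0,0,0,1],
    [0.005,0.01,0.595,0,0,0,1],
    [0.005,0.01,0.595,0,0,0,1],
  ],
)

```text
time: 5.62
eef_pos: [553.3, -59.9, 3.9]
orientation: [-180.0, -0.0, -19.9]
force: [0.2, 1.3, 4.2]
opening: 49.1
finger_force: 30.0
```

drive_tool(
  steps=[
    [0,0,-0.3,0,0,0,1],
    [0,0,-0.6,0,0,0,1],
    [0,0,-1,0,0,0,1],
    [0,0,-1,0,0,0,1],
    [0,0,-1,0,0,0,1],
  ],
)

```text
time: 6.25
eef_pos: [553.8, -60.2, 205.0]
orientation: [-180.0, -0.2, -19.9]
force: [0.0, -0.7, -1.0]
opening: 49.5
finger_force: 30.0
```

drive_tool(
  steps=[
    [0,0,-0.5,0,0,0,1],
    [0,0,-0.5,0,0,-0.5,1],
    [0,0,-0.5,0,0,-0.5,1],
    [0,0,-0.5,0,0,-0.5,1],
    [0,0,-0.5,0,0,-0.63,1],
    [0,0,-0.5,0,0,-0.63,1],
    [0,0,-0.5,0,0,-0.63,1],
    [0,0,-0.5,0,0,-0.63,1],
  ],
)

```text
time: 7.25
eef_pos: [552.1, -59.7, 301.2]
orientation: [-179.8, 0.2, 36.8]
force: [-0.1, -0.1, -0.1]
opening: 48.8
finger_force: 30.0
```

```bash
python3 - <<'E'
from h import *
go([444,65,300],93.5)
E
```

```text
shift [-0.06  -0.823  0.009] turn [-0.003  0.    -0.631] rows>= 6
```

drive_tool(
  steps=[
    [-0.06,-0.825,0,0,0,-0.63,1],
    [-0.06,-0.825,0,0,0,-0.63,1],
    [-0.06,-0.825,0,0,0,-0.63,1],
    [-0.06,-0.825,0,0,0,-0.63,1],
    [-0.06,-0.825,0,0,0,-0.63,1],
    [-0.06,-0.825,0,0,0,-0.63,1],
    [-0.06,-0.825,0,0,0,-0.63,1],
    [-0.06,-0.825,0,0,0,-0.63,1],
  ],
)

```text
time: 8.25
eef_pos: [444.4, 65.0, 303.0]
orientation: [-179.9, -0.0, 93.4]
force: [-0.3, 1.0, -0.4]
opening: 49.3
finger_force: 30.0
```

```bash
python3 - <<'E'
from h import *
p,r=pose(); print(p)
im,d=manip.capture('wrist'); cv2.imwrite('pics/w2.png',im[...,::-1])
go([444,65,157],93.5)
E
```

```text
[444.37437461  64.99952453 302.99005323]
shift [ 0.    -0.002  0.731] turn [-0.001 -0.    -0.001] rows>= 3
```

View pics/w2.png

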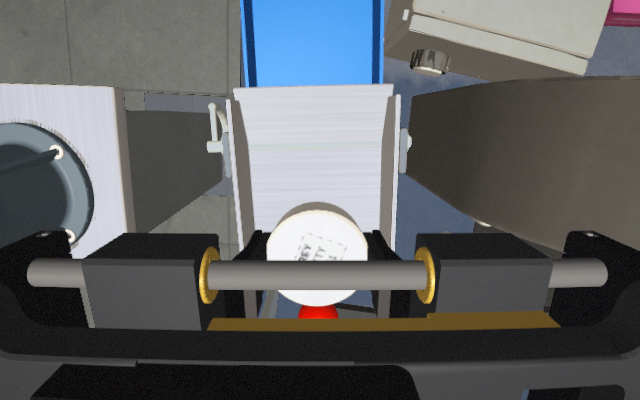

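The tin is held centrally over the aligned bucket (tin at (318,255), lip at row 90), with the ball visible just behind.

drive_tool(
  steps=[
    [0,0,0.3,0,0,0,1],
    [0,0,0.55,0,0,0,1],
    [0,0,0.65,0,0,0,1],
    [0,0,0.73,0,0,0,1],
    [0,0,0.735,0,0,0,1],
    [0,0,0.735,0,0,0,-0.4],
    [0,0,0.735,0,0,0,-0.4],
    [0,0,0.735,0,0,0,-0.4],
    [0,0,0.735,0,0,0,-0.4],
    [0,0,0.6,0,0,0,-0.4],
    [0,0,0.35,0,0,0,-0.4],
    [0,0,0,0,0,0,-0.4],
    [0,0,0,0,0,0,-0.4],
    [0,0,0,0,0,0,-0.4],
  ],
)

```text
time: 10.05
eef_pos: [444.4, 65.1, 303.7]
orientation: [179.9, 0.0, 93.5]
force: [-0.2, -0.3, -0.3]
opening: 60.9
finger_force: 0.0
```

```bash
python3 - <<'E'
from h import *
tins('side'); im,d,P=tins('wrist',(160,185),(370,520,0,140))
tins('top',(160,185),(370,520,0,140))
cv2.imwrite('pics/w3.png',im[...,::-1])
go([600,-60,310],30)
E
```

```text
side tin [651.9 -52.6] r 26.5 z 22.2 270
wrist tin [437.  134.7] r 65.6 z 164.5 2437
wrist tin [444.5  64.8] r 26.4 z 171.5 2337
shift [-0.672  0.744 -0.045] turn [-0.003  0.001  0.705] rows>= 6
```

View pics/w3.png

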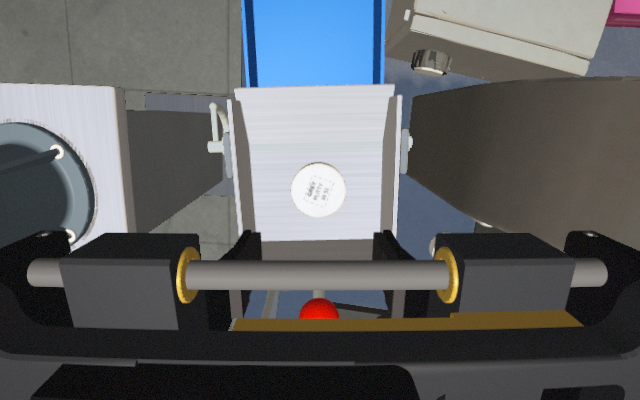

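The first tin lies upright on the bucket floor at (318,190). Now the second.

drive_tool(
  steps=[
    [-0.67,0.745,-0.05,0,0,0.7,-1],
    [-0.67,0.745,-0.05,0,0,0.7,-1],
    [-0.67,0.745,-0.05,0,0,0.7,-1],
    [-0.67,0.745,-0.05,0,0,0.7,-1],
    [-0.67,0.745,-0.05,0,0,0.7,-1],
    [-0.67,0.745,-0.05,0,0,0.7,-1],
    [-0.67,0.745,-0.05,0,0,0.7,-1],
  ],
)

```text
time: 11.08
eef_pos: [600.8, -59.6, 311.3]
orientation: [-179.8, 0.2, 30.6]
force: [-0.5, 0.2, -0.1]
opening: 86.9
finger_force: 0.0
```

```bash
python3 - <<'E'
from h import *
go([651.3,-53,300],-65)
E
```

```text
shift [0.234 0.1   0.055] turn [0.    0.003 1.062] rows>= 9
```

drive_tool(
  steps=[
    [0.235,0.1,0.05,0,0,1,-1],
    [0.235,0.1,0.05,0,0,1,-1],
    [0.235,0.1,0.05,0,0,1,-1],
    [0.235,0.1,0.05,0,0,1,-1],
    [0.235,0.1,0.05,0,0,1,-1],
    [0.235,0.1,0.05,0,0,1,-1],
    [0.235,0.1,0.05,0,0,1,-1],
    [0.235,0.1,0.05,0,0,1,-1],
    [0.235,0.1,0.05,0,0,1,-1],
    [0.235,0.1,0.05,0,0,1,-1],
  ],
)

```text
time: 12.32
eef_pos: [651.7, -52.8, 302.3]
orientation: [179.9, 0.1, -59.3]
force: [0.3, 0.1, 0.1]
opening: 86.9
finger_force: 0.0
```

```bash
python3 - <<'E'
from h import *
tins('side');tins()
go([651.3,-53,104],-65)
E
```

```text
side tin [652.  -52.5] r 26.8 z 22.5 268
wrist tin [716.3 -95.4] r 17.8 z 16.2 130
wrist tin [651.6 -52.5] r 26.3 z 22.5 1096
shift [-0.     0.002  0.994] turn [0.001 0.001 0.063] rows>= 4
```

drive_tool(
  steps=[
    [0,0,0.3,0,0,0.06,-1],
    [0,0,0.6,0,0,0.06,-1],
    [0,0,0.99,0,0,0.06,-1],
    [0,0,0.99,0,0,0.06,-1],
    [0,0,0.99,0,0,0.06,-1],
  ],
)

```text
time: 13.05
eef_pos: [652.4, -53.1, 105.3]
orientation: [180.0, 0.0, -64.9]
force: [0.3, 0.6, 0.7]
opening: 87.2
finger_force: 0.0
```

```bash
python3 - <<'E'
from h import *
go([651.5,-52.6,4],-65)
E
```

```text
shift [-0.004  0.003  0.507] turn [0.    0.    0.002] rows>= 2
```

drive_tool(
  steps=[
    [-0.005,0.005,0.25,0,0,0,-1],
    [-0.005,0.005,0.45,0,0,0,-1],
    [-0.005,0.005,0.505,0,0,0,-1],
    [-0.005,0.005,0.505,0,0,0,-1],
    [-0.005,0.005,0.505,0,0,0,1],
    [-0.005,0.005,0.505,0,0,0,1],
    [-0.005,0.005,0.505,0,0,0,1],
    [-0.005,0.005,0.505,0,0,0,1],
    [-0.005,0.005,0.505,0,0,0,1],
    [-0.005,0.005,0.505,0,0,0,1],
    [0,0,0.2,0,0,0,1],
    [0,0,-0.1,0,0,0,1],
    [0,0,-0.5,0,0,0,1],
    [0,0,-0.95,0,0,0,1],
    [0,0,-0.95,0,0,0,1],
    [0,0,-0.95,0,0,0,1],
  ],
)

```text
time: 15.05
eef_pos: [654.2, -53.6, 300.2]
orientation: [-179.6, -0.3, -64.9]
force: [0.3, -0.3, -0.9]
opening: 49.3
finger_force: 30.0
```

```bash
python3 - <<'E'
from h import *
tins('side')
go([580,-70,310],20)
E
```

```text
shift [-0.077  0.363 -0.066] turn [-0.    -0.002 -0.943] rows>= 8
```

drive_tool(
  steps=[
    [-0.075,0.365,-0.05,0,0,-0.94,1],
    [-0.075,0.365,-0.05,0,0,-0.94,1],
    [-0.075,0.365,-0.05,0,0,-0.94,1],
    [-0.075,0.365,-0.05,0,0,-0.94,1],
    [-0.075,0.365,-0.05,0,0,-0.94,1],
    [-0.075,0.365,-0.05,0,0,-0.94,1],
    [-0.075,0.365,-0.05,0,0,-0.94,1],
    [-0.075,0.365,-0.05,0,0,-0.94,1],
    [-0.075,0.365,-0.05,0,0,-0.94,1],
    [-0.075,0.365,-0.05,0,0,-0.94,1],
  ],
)

```text
time: 16.35
eef_pos: [578.9, -70.2, 304.0]
orientation: [-179.9, 0.2, 19.6]
force: [-0.2, 0.1, -0.0]
opening: 49.3
finger_force: 30.0
```

```bash
python3 - <<'E'
from h import *
go([444.5,62,300],93.5)
E
```

```text
shift [-0.412 -0.848  0.022] turn [-0.002  0.001 -0.822] rows>= 7
```

drive_tool(
  steps=[
    [-0.41,-0.85,0,0,0,-0.82,1],
    [-0.41,-0.85,0,0,0,-0.82,1],
    [-0.41,-0.85,0,0,0,-0.82,1],
    [-0.41,-0.85,0,0,0,-0.82,1],
    [-0.41,-0.85,0,0,0,-0.82,1],
    [-0.41,-0.85,0,0,0,-0.82,1],
    [-0.41,-0.85,0,0,0,-0.82,1],
    [-0.41,-0.85,0,0,0,-0.82,1],
    [-0.41,-0.85,0,0,0,-0.82,1],
  ],
)

```text
time: 17.48
eef_pos: [445.1, 62.0, 305.4]
orientation: [-180.0, -0.0, 93.3]
force: [-0.0, 0.9, -0.2]
opening: 49.2
finger_force: 30.0
```

```bash
python3 - <<'E'
from h import *
tins('top',(160,185),(370,520,0,140))
tins('side',(160,185),(370,520,0,140))
go([444.5,63,177],93.5)
E
```

```text
side tin [378.2  68. ] r 51.1 z 175.4 118
side tin [428.9 133. ] r 57.5 z 164.1 215
side tin [446.1  62.9] r 25.9 z 170.6 235
side tin [487.   71.6] r 69.9 z 172.7 246
shift [ 0.005 -0.003  0.642] turn [-0.    -0.    -0.001] rows>= 3
```

drive_tool(
  steps=[
    [0.005,0,0.3,0,0,0,1],
    [0.005,0,0.5,0,0,0,1],
    [0.005,0,0.6,0,0,0,1],
    [0.005,0,0.64,0,0,0,1],
    [0.005,0,0.64,0,0,0,1],
    [0.005,0,0.64,0,0,0,-0.4],
    [0.005,0,0.64,0,0,0,-0.4],
    [0.005,0,0.64,0,0,0,-0.4],
    [0.005,0,0.64,0,0,0,-0.4],
    [0.005,0,0.5,0,0,0,-0.4],
    [0.005,0,0.3,0,0,0,-0.4],
    [0,0,-0.05,0,0,0,-0.4],
    [0,0,-0.05,0,0,0,-0.4],
    [0,0,-0.05,0,0,0,-0.4],
  ],
)

```text
time: 19.32
eef_pos: [445.0, 62.0, 315.7]
orientation: [180.0, 0.0, 93.5]
force: [-0.4, -0.2, 0.6]
opening: 61.2
finger_force: 0.0
```

```bash
python3 - <<'E'
from h import *
im,d,P=tins('wrist',(185,205),(390,500,10,120))
c='wrist'; 
hsv=cv2.cvtColor(im,cv2.COLOR_RGB2HSV); red=((hsv[...,0]<8)|(hsv[...,0]>172))&(hsv[...,1]>150)&(hsv[...,2]>100)
q=P[red&(P[...,2]>200)]; print('ball',len(q),np.median(q,0).round(1),q.min(0).round(1) if len(q) else '',q.max(0).round(1) if len(q) else '')
cv2.imwrite('pics/w4.png',im[...,::-1])
# ball centre: sphere fit from fixed cams
imt,dt=manip.capture('side'); 
h=cv2.cvtColor(imt,cv2.COLOR_RGB2HSV); P=np.full(imt.shape,np.nan); m=dt>0; P[m]=cloud('side',dt,m)
rd=((h[...,0]<8)|(h[...,0]>172))&(h[...,1]>150)&(h[...,2]>100)&(P[...,2]>225)&(P[...,0]<500)&(P[...,0]>400)
from scipy.optimize import least_squares
q=P[rd]; print(len(q))
f=least_squares(lambda c:np.linalg.norm(q-c,axis=1)-16,q.mean(0)-[0,0,10],loss='soft_l1'); print('side ball',f.x.round(1),f.cost)
E
```

```text
wrist tin [445.8  62. ] r 26.3 z 193.7 2475
ball 987 [449.5 -10.2 260.5] [434.7 -23.7 247.6] [465.4  -1.8 267.5]
105
side ball [449.9 -17.5 249.7] 64.52499398991309
```

View pics/w4.png

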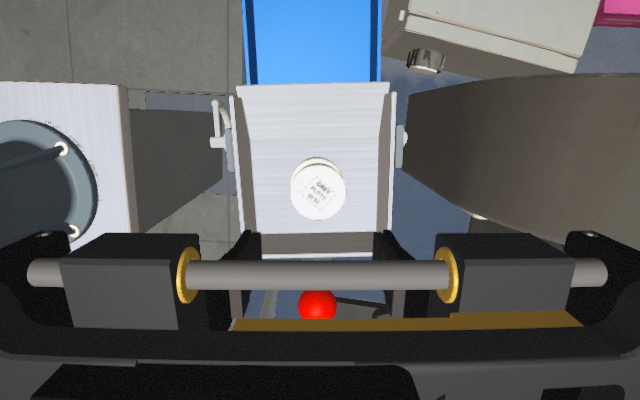

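Both tins are stacked in the bucket at (318,190), top 194 mm high, and the ball centre is at about (450,-17.5,250). Next I go behind the ball with the gripper shut.

```bash
python3 - <<'E'
from h import *
go([452.4,-58,316],93.5)
E
```

```text
shift [-0.602  0.006 -0.01 ] turn [-0.002 -0.    -0.   ] rows>= 2
```

drive_tool(
  steps=[
    [-0.3,0.005,0,0,0,0,1],
    [-0.6,0.005,0,0,0,0,1],
    [-0.6,0.005,0,0,0,0,1],
    [-0.6,0.005,0,0,0,0,1],
    [-0.6,0.005,0.2,0,0,0,1],
    [-0.6,0.005,0.4,0,0,0,1],
    [-0.6,0.005,0.42,0,0,0,1],
    [-0.6,0.005,0.42,0,0,0,1],
    [-0.6,0.005,0.42,0,0,0,1],
  ],
)

```text
time: 20.55
eef_pos: [454.6, -57.6, 232.9]
orientation: [179.8, 0.1, 93.5]
force: [-0.9, -0.6, 0.0]
opening: 0.3
finger_force: 0.0
```

```bash
python3 - <<'E'
from h import *
p,r=pose(); B=np.array([450,-17.5,250]); a=np.radians(3.5); D=np.array([-np.sin(a),np.cos(a),0]); pv=B+125*D-[0,0,105]
for th,off in [(0,-18),(10,-16),(20,-12),(30,-9),(40,-6),(50,-3),(60,0),(70,2),(80,3),(90,4)]:
    f=np.radians(140-th); t=pv+D*(163*np.cos(f)-25)+[0,0,163*np.sin(f)+off]
    print(th,np.round(r.inv().apply(t-p)/200,3))
E
```

```text
0 [ 0.077 -0.011  0.006]
10 [ 0.178 -0.011 -0.105]
20 [ 0.294 -0.01  -0.206]
30 [ 0.423 -0.01  -0.282]
40 [ 0.56  -0.01  -0.334]
50 [ 0.701 -0.009 -0.361]
60 [ 0.843 -0.009 -0.364]
70 [ 0.98  -0.009 -0.337]
80 [ 1.109 -0.009 -0.282]
90 [ 1.225 -0.009 -0.206]
```

drive_tool(
  steps=[
    [0.05,-0.01,0,0,0,0,1],
    [0.08,-0.01,0,0,0,0,1],
    [0.13,-0.01,-0.05,0,0,0,1],
    [0.18,-0.01,-0.105,0,0,0,1],
    [0.235,-0.01,-0.155,0,0,0,1],
    [0.295,-0.01,-0.205,0,0,0,1],
    [0.36,-0.01,-0.245,0,0,0,1],
    [0.425,-0.01,-0.28,0,0,0,1],
    [0.49,-0.01,-0.31,0,0,0,1],
    [0.56,-0.01,-0.335,0,0,0,1],
    [0.63,-0.01,-0.35,0,0,0,1],
    [0.7,-0.01,-0.36,0,0,0,1],
    [0.77,-0.01,-0.365,0,0,0,1],
    [0.84,-0.01,-0.365,0,0,0,1],
  ],
)

```text
time: 22.3
eef_pos: [441.0, 110.9, 304.1]
orientation: [-180.0, -0.0, 93.5]
force: [-2.1, -2.9, -2.3]
opening: 0.5
finger_force: 1.7
```

```bash
python3 - <<'E'
from h import *
im,d=manip.capture('side'); cv2.imwrite('pics/s5.png',cv2.resize(im[60:260,230:480,::-1],None,fx=3,fy=3,interpolation=cv2.INTER_CUBIC))
p,r=pose(); B=np.array([450,-17.5,250]); a=np.radians(3.5); D=np.array([-np.sin(a),np.cos(a),0]); pv=B+125*D-[0,0,105]
for th,off in [(60,0),(70,2),(80,3),(85,3),(90,4)]:
    f=np.radians(140-th); t=pv+D*(163*np.cos(f)-25)+[0,0,163*np.sin(f)+off]
    print(th,np.round(r.inv().apply(t-p)/200,3))
E
```

```text
60 [-0.009  0.005 -0.007]
70 [0.128 0.005 0.02 ]
80 [0.257 0.005 0.076]
85 [0.317 0.005 0.114]
90 [0.373 0.005 0.152]
```

View pics/s5.png

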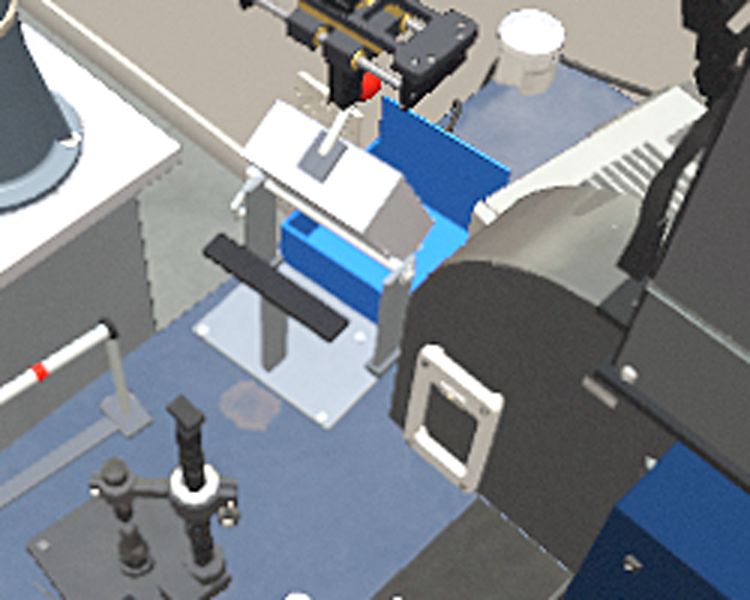

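The bucket is tipped about 60°, with the fingers behind the ball at (370,85). I'll push on.

drive_tool(
  steps=[
    [0.06,0.005,0,0,0,0,1],
    [0.13,0.005,0.02,0,0,0,1],
    [0.19,0.005,0.045,0,0,0,1],
    [0.255,0.005,0.075,0,0,0,1],
    [0.315,0.005,0.115,0,0,0,1],
    [0.345,0.005,0.13,0,0,0,1],
    [0.345,0.005,0.13,0,0,0,1],
    [0.345,0.005,0.13,0,0,0,1],
    [0.345,0.005,0.13,0,0,0,1],
    [0.345,0.005,0.13,0,0,0,1],
    [0.345,0.005,0.13,0,0,0,1],
    [0.345,0.005,0.13,0,0,0,1],
    [0.345,0.005,0.13,0,0,0,1],
    [0.345,0.005,0.13,0,0,0,1],
  ],
)

```text
time: 24.1
eef_pos: [438.2, 178.8, 278.6]
orientation: [180.0, 0.0, 93.5]
force: [2.1, -2.2, 0.7]
opening: 0.5
finger_force: 1.5
```

```bash
python3 - <<'E'
from h import *
im,d=manip.capture('side'); im2,d2=manip.capture('top')
cv2.imwrite('pics/s6.png',np.hstack([cv2.resize(a[:,:,::-1],(390,400),interpolation=cv2.INTER_CUBIC) for a in (im[70:200,250:380],im2[170:260,190:290])]))
E
```

```text
(no output)
```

View pics/s6.png

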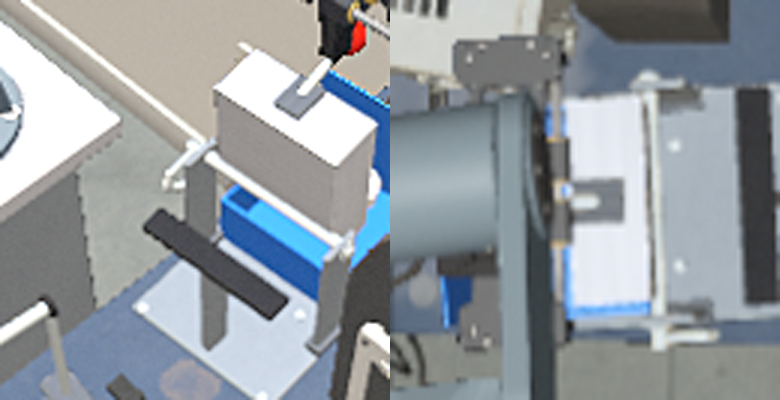

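drive_tool(
  steps=[
    [0,0,0,0,0,0,1],
    [0,0,0,0,0,0,1],
    [0,0,0,0,0,0,1],
    [0,0,0,0,0,0,1],
  ],
)

```text
time: 24.7
eef_pos: [438.2, 178.8, 278.6]
orientation: [180.0, -0.0, 93.5]
force: [2.2, -3.0, -0.3]
opening: 0.4
finger_force: 1.5
```

```bash
python3 - <<'E'
from h import *
im,d=manip.capture('side'); P=cloud('side',d,np.ones(d.shape,bool)); G=np.full(im.shape,np.nan); G[d>0]=P
for r in manip.cut_out('side','tin_1'): 
    q=G[r['pixels']]; print(round(r['confidence'],2),r['location'],r['pixels'].sum(),np.nanmedian(q,0).round())
print(G[125:138:3,368:384:3].round().tolist())
cv2.imwrite('pics/s7.png',cv2.resize(im[80:190,290:430,::-1],None,fx=5,fy=5,interpolation=cv2.INTER_CUBIC))
E
```

```text
[[[508.0, 139.0, 216.0], [506.0, 155.0, 202.0], [425.0, 286.0, 32.0], [439.0, 283.0, 46.0], [447.0, 288.0, 49.0], [458.0, 287.0, 59.0]], [[508.0, 141.0, 203.0], [505.0, 159.0, 185.0], [432.0, 278.0, 31.0], [438.0, 288.0, 27.0], [449.0, 288.0, 36.0], [462.0, 285.0, 50.0]], [[505.0, 147.0, 183.0], [506.0, 159.0, 174.0], [442.0, 267.0, 32.0], [441.0, 286.0, 17.0], [452.0, 286.0, 25.0], [463.0, 287.0, 33.0]], [[507.0, 147.0, 171.0], [506.0, 162.0, 159.0], [448.0, 262.0, 27.0], [446.0, 281.0, 10.0], [456.0, 283.0, 17.0], [464.0, 288.0, 19.0]], [[506.0, 151.0, 155.0], [506.0, 164.0, 144.0], [451.0, 260.0, 16.0], [456.0, 269.0, 13.0], [463.0, 276.0, 13.0], [469.0, 284.0, 12.0]]]
```

View pics/s7.png

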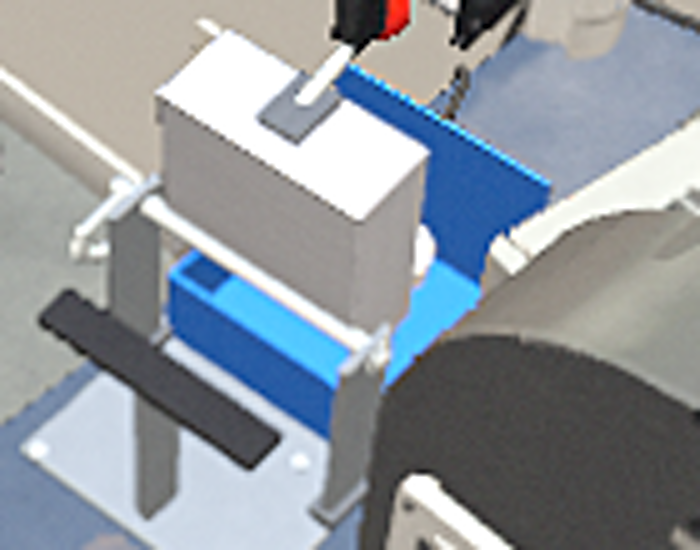

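A tin shows lying in the bin at (425,250), depth-checked at about (445,270,30). I'll guide the bucket back.

drive_tool(
  steps=[
    [-0.05,0,-0.03,0,0,0,1],
    [-0.09,0,-0.055,0,0,0,1],
    [-0.15,0,-0.085,0,0,0,1],
    [-0.215,0,-0.11,0,0,0,1],
    [-0.28,0,-0.12,0,0,0,1],
    [-0.345,0,-0.13,0,0,0,1],
    [-0.415,0,-0.13,0,0,0,1],
    [-0.485,0,-0.125,0,0,0,1],
    [-0.555,0,-0.115,0,0,0,1],
    [-0.625,0,-0.1,0,0,0,1],
    [-0.69,0,-0.075,0,0,0,1],
    [-0.76,0,-0.045,0,0,0,1],
    [-0.825,0,-0.01,0,0,0,1],
    [-0.89,0,0.03,0,0,0,1],
    [-0.95,0,0.08,0,0,0,1],
    [-1,0,0.13,0,0,0,1],
    [-1,0,0.13,0,0,0,1],
  ],
)

```text
time: 26.92
eef_pos: [451.1, -23.6, 251.9]
orientation: [180.0, 0.2, 93.5]
force: [0.2, -7.6, 2.2]
opening: 0.7
finger_force: 3.4
```

drive_tool(
  steps=[
    [-0.05,0,0.05,0,0,0,1],
    [-0.11,0,0.1,0,0,0,1],
    [-0.2,0,0.1,0,0,0,1],
    [-0.3,0,0.1,0,0,0,1],
    [-0.3,0,0.1,0,0,0,1],
    [-0.3,0,-0.5,0,0,0,1],
    [-0.3,0,-0.5,0,0,0,1],
    [-0.3,0,-0.5,0,0,0,1],
    [-0.3,0,-0.5,0,0,0,1],
  ],
)

```text
time: 28.05
eef_pos: [453.1, -79.9, 352.0]
orientation: [-179.9, -0.1, 93.5]
force: [-0.2, -0.2, -0.2]
opening: 0.3
finger_force: 0.0
```

```bash
python3 - <<'E'
from h import *
im,d=manip.capture('side'); im2,d2=manip.capture('top')
h=cv2.cvtColor(im,cv2.COLOR_RGB2HSV); P=np.full(im.shape,np.nan); m=d>0; P[m]=cloud('side',d,m)
rd=((h[...,0]<8)|(h[...,0]>172))&(h[...,1]>150)&(h[...,2]>100)&(P[...,2]>200)&(P[...,0]<500)&(P[...,0]>400)
q=P[rd]; print(len(q),np.median(q,0).round(1),' home was 457 -22.7 260.1')
cv2.imwrite('pics/s8.png',np.hstack([cv2.resize(a[:,:,::-1],(390,400),interpolation=cv2.INTER_CUBIC) for a in (im[70:200,250:380],im2[170:260,190:290])]))
go([500,-200,330],0)
E
```

```text
105 [457.1 -23.  259.2]  home was 457 -22.7 260.1
shift [-0.614  0.2    0.103] turn [-3.000e-03  1.000e-03  1.039e+00] rows>= 9
```

View pics/s8.png

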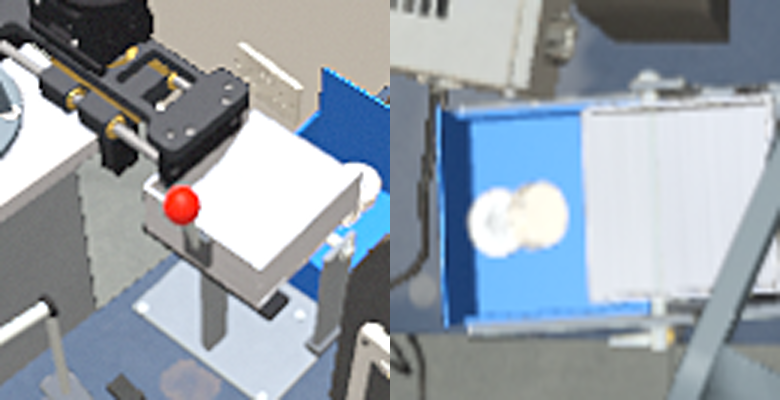

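Bucket home, both tins in the blue bin at (495,222) and (540,213). Next is the tag.

```bash
python3 - <<'E'
from h import *
im,d=manip.capture('top'); P=np.full(im.shape,np.nan); m=d>0; P[m]=cloud('top',d,m)
w=(P[...,1]>165)&(P[...,1]<285)&(P[...,0]>370)&(P[...,0]<500)&(cv2.cvtColor(im,cv2.COLOR_RGB2HSV)[...,1]<60)&(P[...,2]<120)
q=P[w]; print(len(q),np.percentile(q,[2,50,98],axis=0).round())
go([595,-400,350],83)
E
```

```text
334 [[399. 201.  19.]
 [424. 238.  40.]
 [449. 282.  63.]]
shift [-1.64e+00  6.12e-01 -1.00e-03] turn [-0.002 -0.001  0.117] rows>= 6
```

drive_tool(
  steps=[
    [-0.82,0.3,0,0,0,0.06,-1],
    [-0.82,0.3,0,0,0,0.06,-1],
    [-0.82,0.3,0,0,0,0.06,-1],
    [-0.82,0.3,0,0,0,0.06,-1],
    [-0.82,0.3,0,0,0,0.06,-1],
  ],
)

```text
time: 28.82
eef_pos: [523.0, -240.0, 350.8]
orientation: [-179.8, -0.2, 88.1]
force: [-0.8, 0.3, -0.4]
opening: 42.3
finger_force: 0.0
```

drive_tool(
  steps=[
    [-0.82,0.3,0,0,0,0.06,-0.4],
    [-0.82,0.3,0,0,0,0.06,-0.4],
    [-0.82,0.3,0,0,0,0.06,-0.4],
    [-0.82,0.3,0,0,0,0.06,-0.4],
    [-0.82,0.3,0,0,0,0.06,-0.4],
  ],
)

```text
time: 29.45
eef_pos: [578.0, -404.7, 352.0]
orientation: [-179.9, -0.1, 82.8]
force: [0.6, -0.2, -0.4]
opening: 60.3
finger_force: 0.0
```

```bash
cat > tag.py <<'E'
from h import *
def tag(box,cam='wrist',name=None):
    p,r=pose(); M=manip.camera_model(cam); im,d=manip.capture(cam)
    h=cv2.cvtColor(im,cv2.COLOR_RGB2HSV); P=np.full(im.shape,np.nan); m=d>0; P[m]=cloud(cam,d,m,M)
    X,Y,Z=[P[...,i] for i in range(3)]; b=(X>box[0])&(X<box[1])&(Y>box[2])&(Y<box[3])
    def st(n,q): print(cam,n,len(q),*( [np.percentile(q,[3,50,97],axis=0).round(1).tolist()] if len(q)>3 else []))
    t=P[b&(h[...,2]<80)&(Z>194)&(Z<208)]; st('tabtop',t)
    if len(t)>9: print(' rect',cv2.minAreaRect(t[:,:2].astype(np.float32)))
    c=P[b&(h[...,0]>20)&(h[...,0]<35)&(h[...,1]>120)&(Z>158)&(Z<170)]; st('crown',c)
    if len(c)>9: print(' rect',cv2.minAreaRect(c[:,:2].astype(np.float32)))
    k=P[b&(h[...,1]<60)&(h[...,2]>140)&(Z>149)&(Z<162)]; st('bar',k)
    if len(k)>9:
        q=np.polyfit(k[:,1],k[:,0],1); print(' bar x=%.4f*y+%.1f'%tuple(q),'yaw',np.degrees(np.arctan(-q[0])).round(2))
    rd=P[b&((h[...,0]<8)|(h[...,0]>172))&(h[...,1]>130)&(Z>148)&(Z<163)]; st('red',rd)
    g=P[b&(h[...,0]>40)&(h[...,0]<85)&(h[...,1]>110)&(Z>148)&(Z<163)]; st('green',g)
    if name: cv2.imwrite('pics/'+name,im[...,::-1])
    return im,d,P
E
python3 - <<'E'
from tag import *
tag((540,660,-380,-290),name='w9.png')
go([598,-339,300],83)
E
```

```text
wrist tabtop 51 [[589.6, -349.6, 199.4], [601.2, -341.3, 200.6], [603.7, -330.8, 201.7]]
 rect ((596.583251953125, -340.0635070800781), (19.508115768432617, 12.508466720581055), 82.96746826171875)
wrist crown 500 [[580.0, -354.3, 162.4], [590.4, -338.9, 164.2], [613.3, -324.6, 165.6]]
 rect ((596.7678833007812, -339.57659912109375), (30.27756118774414, 33.259700775146484), 82.73860931396484)
wrist bar 580 [[588.1, -375.3, 151.8], [597.8, -316.6, 155.3], [606.2, -291.4, 157.4]]
 bar x=0.1229*y+638.1 yaw -7.01
wrist red 0
wrist green 0
shift [0.337 0.058 0.263] turn [-0.001 -0.001 -0.002] rows>= 2
```

View pics/w9.png

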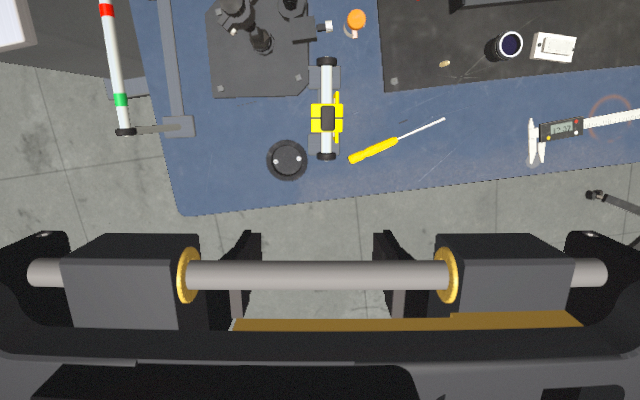

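The tag hangs on the park rail at (327,118), measured at (596.7,-339.7), yaw −7°, tab top 200.6. That is consistent with an origin at 156.

drive_tool(
  steps=[
    [0.335,0.05,0,0,0,0,-0.4],
    [0.335,0.05,0.25,0,0,0,-0.4],
    [0.335,0.05,0.5,0,0,0,-0.4],
    [0.335,0.05,0.6,0,0,0,-0.4],
    [0.335,0.05,0.6,0,0,0,-0.4],
  ],
)

```text
time: 30.12
eef_pos: [595.7, -338.7, 231.2]
orientation: [-179.8, -0.2, 82.8]
force: [0.3, -0.0, 0.3]
opening: 61.1
finger_force: 0.0
```

```bash
python3 - <<'E'
from h import *
go([596.7,-339.7,170],83)
E
```

```text
shift [-0.005  0.007  0.306] turn [-0.002 -0.002 -0.002] rows>= 1
```

drive_tool(
  steps=[
    [-0.005,0.005,0.2,0,0,0,-0.4],
    [-0.005,0.005,0.3,0,0,0,-0.4],
    [-0.005,0.005,0.305,0,0,0,-0.4],
    [-0.005,0.005,0.305,0,0,0,1],
    [-0.005,0.005,0.305,0,0,0,1],
    [-0.005,0.005,0.305,0,0,0,1],
    [-0.005,0.005,0.305,0,0,0,1],
    [-0.005,0.005,0.305,0,0,0,1],
    [-0.005,0.005,0.305,0,0,0,1],
    [-0.005,0.005,0.305,0,0,0,1],
  ],
)

```text
time: 31.38
eef_pos: [597.5, -342.6, 171.4]
orientation: [-180.0, -0.0, 82.7]
force: [-0.4, 0.5, -0.8]
opening: 13.6
finger_force: 30.0
```

```bash
python3 - <<'E'
from h import *
p,r=pose(); print(p)
E
```

```text
[ 597.46445738 -342.56142715  171.37083591]
```

drive_tool(
  steps=[
    [0,0,-0.1,0,0,0,1],
    [0,0,-0.25,0,0,0,1],
    [0,0,-0.45,0,0,0,1],
    [0,0,-0.72,0,0,0,1],
    [0,0,-0.72,0,0,0,1],
    [0,0,-0.72,0,0,0,1],
  ],
)

```text
time: 32.12
eef_pos: [597.2, -342.2, 314.9]
orientation: [-179.9, -0.0, 82.7]
force: [0.2, 0.8, -1.4]
opening: 13.7
finger_force: 30.0
```

```bash
python3 - <<'E'
from tag import *
p,r=pose(); print(p)
# rail seen from here by the wrist
tag((320,440,-340,-110))
# held tag: crown & tab
im,d=manip.capture('side'); h=cv2.cvtColor(im,cv2.COLOR_RGB2HSV); P=np.full(im.shape,np.nan); m=d>0; P[m]=cloud('side',d,m)
y=P[(h[...,0]>20)&(h[...,0]<35)&(h[...,1]>120)&(P[...,2]>180)&(P[...,1]<-250)]; print('yellow side',len(y),np.percentile(y,[3,50,97],axis=0).round())
go([430,-300,315],85)
E
```

```text
[ 597.21234084 -342.21143981  314.88903851]
wrist tabtop 0
wrist crown 0
wrist bar 2014 [[370.1, -314.8, 151.0], [380.6, -221.1, 155.0], [389.6, -140.0, 157.1]]
 bar x=0.0857*y+399.4 yaw -4.9
wrist red 193 [[375.8, -204.4, 149.2], [383.9, -199.1, 155.2], [387.1, -193.7, 157.8]]
wrist green 170 [[369.1, -295.7, 150.0], [375.9, -289.6, 155.5], [379.5, -283.5, 157.8]]
yellow side 55 [[ 582. -381.  305.]
 [ 610. -346.  404.]
 [ 653. -310.  427.]]
shift [ 0.102 -0.854 -0.005] turn [-0.002 -0.002 -0.026] rows>= 3
```

drive_tool(
  steps=[
    [-0.1,-0.5,0,0,0,-0.025,1],
    [-0.1,-0.9,0,0,0,-0.025,1],
    [-0.1,-0.9,0,0,0,-0.025,1],
    [-0.1,-0.9,0,0,0,-0.025,1],
    [-0.1,-0.9,0,0,0,-0.025,1],
  ],
)

```text
time: 32.85
eef_pos: [416.9, -339.8, 315.0]
orientation: [180.0, -0.0, 84.9]
force: [0.8, 0.8, -1.4]
opening: 13.5
finger_force: 30.0
```

```bash
python3 - <<'E'
from h import *
go([374,-390,315],85)
E
```

```text
shift [-0.269 -0.191 -0.   ] turn [ 0.    -0.    -0.001] rows>= 2
```

drive_tool(
  steps=[
    [-0.27,-0.19,0,0,0,0,1],
    [-0.27,-0.19,0,0,0,0,1],
    [-0.27,-0.19,0,0,0,0,1],
    [-0.27,-0.19,0,0,0,0,1],
  ],
)

```text
time: 33.35
eef_pos: [375.0, -389.3, 315.2]
orientation: [180.0, -0.1, 85.0]
force: [-0.1, 0.3, -1.0]
opening: 13.5
finger_force: 30.0
```

```bash
python3 - <<'E'
from tag import *
p,r=pose(); print(p)
im,d,P=tag((340,420,-330,-110),name='w10.png')
E
```

```text
[ 375.04932275 -389.27057421  315.1946958 ]
wrist tabtop 0
wrist crown 0
wrist bar 1262 [[365.9, -318.3, 151.6], [374.4, -260.9, 155.2], [382.1, -219.4, 157.3]]
 bar x=0.0940*y+399.2 yaw -5.37
wrist red 0
wrist green 206 [[365.8, -295.9, 151.1], [372.2, -289.5, 155.7], [378.3, -283.3, 157.8]]
```

View pics/w10.png

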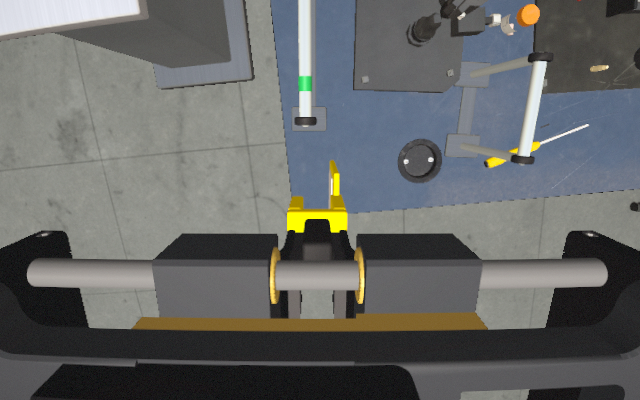

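Held tag at (318,220), plate on +x side, green band at (305,83), measured (372.2,-289.5).

```bash
python3 - <<'E'
from tag import *
p,r=pose(); im,d=manip.capture('wrist'); h=cv2.cvtColor(im,cv2.COLOR_RGB2HSV); P=np.full(im.shape,np.nan); m=d>0; P[m]=cloud('wrist',d,m)
s=(h[...,0]>20)&(h[...,0]<35)&(h[...,1]>120)&(P[...,2]>180)&(P[...,2]<330)
s[:,:280]=0; s[:,360:]=0; s[240:]=0
q=r.inv().apply(P[s]-p); 
c=q[(q[:,2]<12)&(q[:,2]>2)]; print(len(q),len(c),np.percentile(c,[1,10,50,90,99],axis=0).round(1))
E
python3 - <<'E'
from h import *
T=[372.2,-289.5]; a=np.radians(85); 
go([T[0]-2.6*np.cos(a),T[1]-2.6*np.sin(a),315],85)
E
```

```text
1620 967 [[  6.2 -16.6   5.4]
 [  8.4 -14.3   6.2]
 [ 14.6  -0.4   7.2]
 [ 17.7  13.9   9. ]
 [ 18.   16.4  11.6]]
shift [ 0.482 -0.056  0.002] turn [ 0.    -0.     0.001] rows>= 2
```

drive_tool(
  steps=[
    [0.25,-0.03,0,0,0,0,1],
    [0.48,-0.055,0,0,0,0,1],
    [0.48,-0.055,0,0,0,0,1],
    [0.48,-0.055,0,0,0,0,1],
    [0.48,-0.055,0,0,0,0,1],
  ],
)

```text
time: 34.08
eef_pos: [371.9, -294.4, 315.7]
orientation: [180.0, 0.1, 84.9]
force: [-0.5, 0.8, -0.7]
opening: 14.1
finger_force: 30.0
```

```bash
python3 - <<'E'
from h import *
print(pose()[0]); go([372,-292,172],85)
E
```

```text
[ 371.91651346 -294.43777275  315.73818122]
shift [ 0.013 -0.001  0.719] turn [ 0.     0.001 -0.001] rows>= 3
```

drive_tool(
  steps=[
    [0.01,0,0.2,0,0,0,1],
    [0.01,0,0.3,0,0,0,1],
    [0.01,0,0.4,0,0,0,1],
    [0.01,0,0.48,0,0,0,1],
    [0.01,0,0.52,0,0,0,1],
    [0.01,0,0.55,0,0,0,1],
    [0.01,0,0.58,0,0,0,1],
    [0.01,0,0.61,0,0,0,1],
    [0.01,0,0.64,0,0,0,1],
    [0.01,0,0.66,0,0,0,1],
  ],
)

```text
time: 35.33
eef_pos: [371.6, -291.3, 183.3]
orientation: [-180.0, -0.0, 85.0]
force: [0.0, -0.5, -1.4]
opening: 14.0
finger_force: 30.0
```

```bash
python3 - <<'E'
from tag import *
print(pose()[0],manip.read_state()['force'])
im,d=manip.capture('side'); cv2.imwrite('pics/s11.png',cv2.resize(im[140:280,180:340,::-1],None,fx=4,fy=4,interpolation=cv2.INTER_CUBIC))
go([372,-292,172],85)
E
```

```text
[ 371.61504795 -291.33068624  183.2551324 ] [ 0.00835022 -0.4585859  -1.42351485]
shift [-0.004  0.003  0.054] turn [-0.    -0.    -0.001] rows>= 1
```

View pics/s11.png

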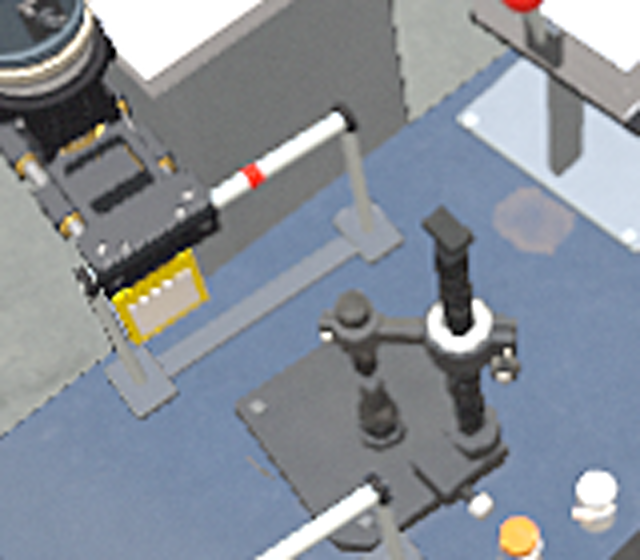

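The plate hangs on the +x side of the rail near the green post at (160,300), with no contact force. I'll lower it the rest of the way.

drive_tool(
  steps=[
    [0,0,0.03,0,0,0,1],
    [0,0,0.05,0,0,0,1],
    [0,0,0.055,0,0,0,1],
    [0,0,0.055,0,0,0,1],
    [0,0,0.055,0,0,0,1],
    [0,0,0.055,0,0,0,1],
  ],
)

```text
time: 36.12
eef_pos: [371.7, -291.5, 172.7]
orientation: [180.0, 0.0, 84.9]
force: [-0.2, -0.3, -1.3]
opening: 13.7
finger_force: 30.0
```

```bash
python3 - <<'E'
from tag import *
im,d,P=tag((330,430,-340,-110))
p,r=pose(); print(p)
rail=np.array([np.cos(np.radians(85)),np.sin(np.radians(85))])
print('tag now y',p[1]+2.8)
go([372+.0857*92,-199.1-2.8,p[2]],85)
E
```

```text
wrist tabtop 1269 [[357.6, -284.8, 194.5], [372.8, -281.6, 201.9], [387.7, -276.4, 206.5]]
 rect ((372.653076171875, -281.4368896484375), (10.908370971679688, 34.19334411621094), 80.7731704711914)
wrist crown 1025 [[357.1, -284.7, 159.5], [373.3, -276.6, 165.4], [388.6, -272.7, 166.8]]
 rect ((372.7854309082031, -279.52227783203125), (12.422757148742676, 33.420654296875), 84.87355041503906)
wrist bar 3885 [[370.1, -271.1, 152.1], [378.2, -220.7, 155.4], [386.4, -167.2, 157.1]]
 bar x=0.0873*y+397.3 yaw -4.99
wrist red 572 [[373.9, -204.1, 152.5], [380.0, -198.5, 156.0], [386.1, -193.1, 157.6]]
wrist green 0
[ 371.69897182 -291.47289062  172.67455607]
tag now y -288.6728906188437
shift [ 0.45   0.001 -0.   ] turn [ 0.     0.    -0.001] rows>= 2
```

drive_tool(
  steps=[
    [0,0,0.005,0,0,0,1],
    [0.05,0,0.005,0,0,0,1],
    [0.1,0,0.005,0,0,0,1],
    [0.15,0,0.005,0,0,0,1],
    [0.2,0,0.005,0,0,0,1],
    [0.25,0,0.005,0,0,0,1],
    [0.3,0,0.005,0,0,0,1],
    [0.35,0,0.005,0,0,0,1],
    [0.4,0,0.005,0,0,0,1],
    [0.43,0,0.005,0,0,0,1],
    [0.45,0,0.005,0,0,0,1],
    [0.45,0,0.005,0,0,0,1],
    [0.45,0,0.005,0,0,0,1],
    [0.45,0,0.005,0,0,0,1],
  ],
)

```text
time: 37.92
eef_pos: [379.6, -202.0, 171.5]
orientation: [180.0, 0.0, 84.9]
force: [-0.0, -0.3, -0.9]
opening: 13.7
finger_force: 30.0
```

```bash
python3 - <<'E'
from tag import *
print(pose()[0]); tag((330,430,-340,-110))
E
```

```text
[ 379.62260338 -202.04328748  171.53805301]
wrist tabtop 1235 [[365.5, -195.5, 194.5], [380.7, -192.1, 200.9], [395.7, -187.1, 206.2]]
 rect ((378.9646301269531, -193.02261352539062), (30.575227737426758, 21.169658660888672), 33.08159255981445)
wrist crown 1022 [[365.0, -195.3, 158.8], [381.3, -187.3, 164.3], [396.6, -183.3, 165.8]]
 rect ((380.6431579589844, -189.93846130371094), (12.414581298828125, 33.365047454833984), 85.5094223022461)
wrist bar 2554 [[371.4, -255.8, 152.4], [382.3, -162.5, 155.4], [389.6, -130.4, 157.1]]
 bar x=0.0869*y+397.2 yaw -4.97
wrist red 0
wrist green 0
```

drive_tool(
  steps=[
    [0,0,0,0,0,0,-0.3],
    [0,0,0,0,0,0,-0.3],
    [0,0,0,0,0,0,-0.3],
    [0,0,0,0,0,0,-0.3],
    [0,0,0,0,0,0,-0.3],
    [0,0,-0.15,0,0,0,-0.3],
    [0,0,-0.4,0,0,0,-0.3],
    [0,0,-0.7,0,0,0,-0.3],
    [-0.5,0,-0.8,0,0,0,-0.3],
    [-0.5,0,-0.8,0,0,0,-0.3],
    [-0.5,0,-0.8,0,0,0,-0.3],
    [-0.5,0,-0.8,0,0,0,-0.3],
    [-0.5,0,-0.8,0,0,0,-0.3],
  ],
)

```text
time: 39.6
eef_pos: [370.5, -299.8, 331.0]
orientation: [-179.9, -0.1, 85.0]
force: [-0.0, -0.3, -0.0]
opening: 56.6
finger_force: 0.0
```

```bash
python3 - <<'E'
from tag import *
print(pose()[0]); im,d,P=tag((330,430,-340,-110),name='w12.png'); 
im,d=manip.capture('side'); P=np.full(im.shape,np.nan); m=d>0; P[m]=cloud('side',d,m); h=cv2.cvtColor(im,cv2.COLOR_RGB2HSV)
rd=((h[...,0]<8)|(h[...,0]>172))&(h[...,1]>150)&(P[...,2]>200)&(P[...,0]<500)&(P[...,0]>400); print('ball',np.median(P[rd],0).round(1))
E
```

```text
[ 370.50929345 -299.82468716  330.99695945]
wrist tabtop 302 [[373.9, -210.6, 198.6], [381.3, -197.3, 201.1], [386.0, -188.3, 202.5]]
 rect ((379.9333801269531, -199.3292236328125), (23.280517578125, 12.992606163024902), 85.04943084716797)
wrist crown 639 [[363.1, -213.4, 162.4], [375.5, -201.0, 164.1], [396.0, -185.1, 165.6]]
 rect ((379.55792236328125, -198.78323364257812), (29.267730712890625, 33.57818603515625), 85.24258422851562)
wrist bar 1672 [[367.0, -315.1, 151.9], [378.3, -226.7, 155.3], [389.2, -132.5, 157.2]]
 bar x=0.0894*y+397.7 yaw -5.11
wrist red 0
wrist green 144 [[366.3, -295.6, 152.4], [372.3, -289.4, 155.9], [378.2, -283.6, 157.9]]
ball [457.2 -23.2 259.7]
```

View pics/w12.png

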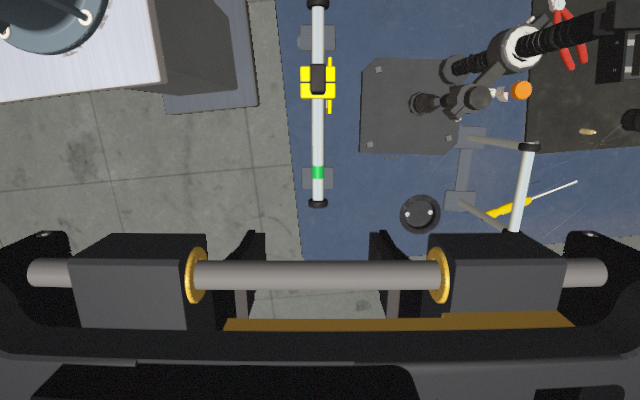

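The tag hangs level at (318,82). Its centre is at y = −198.8 and the red band's at −198.8 ± 0.5. The bucket is home and the robot is clear, so I'm handing in.

```bash
python3 -c "
from plant import manip
print(manip.job_done())"
```

```text
the job is handed in; nothing more can be done
None
```

I handed the job in at about 40 s. Both tins on the worktop are in the blue bin and the bucket is back home. The tag hangs on the long rail within about 1 mm of the red band. I didn't re-measure the vials or screwdriver, and no pass/fail verdict came back.

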